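Zero the large grinder and back it off two clicks

ROBOT

A 7-joint arm with a two-finger parallel gripper is mounted at the origin on the work surface. World frame = base frame: x ahead of the robot, y to its left, z up, the work surface at z = 0. Lengths are in m, angles in rad, forces in N, time in s.
With the tool pointing down it reaches from about 0.425 to 0.875 m from the base axis. Payload 4.7 kg.
Tool frame: the origin (TCP) lies on the centre line of the jaws, within the pads' length; the fingertips stand 14 mm ahead of it and the grasp point (between the pads) lies 5 mm behind it; z points along the fingers, y is the direction in which the jaws open and shut (so a half turn about z gives the same grasp; the last joint's range is limited). The gripper opens to 87 mm and grips with 3 to 60 N. Pads are 19 mm wide; open, the fingers measure 117 mm over their backs; the gripper's body (75 mm by 190 mm) begins 51 mm behind the grasp point.
Start: joints at [1.34, 0.321, -0.07, 1.45, 0.023, 1.371, -0.057], TCP at [0.158, -0.631, 0.2] pointing down, gripper open.
Joint ranges: [-2.86, 2.86], [-0.3, 2.09], [-1.38, 1.24], [0.06, 2.45], [-1.56, 4.7], [0.09, 2.05], [-2.69, 2.69]. Speed limits (rad/s): [2.57, 2.57, 3.14, 3.14, 3.14, 3.14, 3.14].

INTERFACE

Orientations are given as a rotation vector (axis times angle).
In Python, from bench import ctrl, optics, models gives the robot as it stands. The module is installed in compiled form; this text tells all that it offers.
- The arm moves only by the tool arm_command, never from a script. Its argument "motion" is a list of rows, each a list of 3 entries, a list of its own where there are three numbers: the shift along the tool's x, y, z in mm, then the turn, a rotation vector about the tool's x, y, z in degrees, then the closure, from 0 (fully open) to 1 (shut). In form: [[[x, y, z], [ax, ay, az], claw], ...]. A call has 1 to 8 rows; each row shifts and turns the commanded pose from where the row before left it, along the tool's axes as they then stand; what a row does not reach is not made up. A row lasts 1/12 s, in which the tool goes at most 41.7 mm and 7.16 degrees, less where a joint would pass 70% of its speed; a pose out of reach is approached as far as the arm can. A call with a gripper value outside its range is refused whole. The fingers move at their own pace and stop on an object; "force" is the grip in N (left out, the last holds). Time passes only in rows, so rows that do not move let the fingers close. It gives the time, the measured TCP pose, the force and the opening at its end, in the units of the state.
- ctrl.get_state(): the state, without advancing time (a new reading comes with each control period).
- optics.get_image(name): name is "side" or "top" or "wrist"; returns (picture, depth): 420x560x3 uint8, blue, green, red; 420x560 float32, m along the optical axis (not along the pixel's ray), 0 where there is no reading.
- optics.camera_model(name): a dict with "fovy" (degrees; the focal length in pixels is half the picture's height over the tangent of half this angle, whatever the lens; pixels are square), "cx", "cy" (the principal point, pixels), "rvec" (rotation vector, rad) and "tvec" (3), from world to camera coordinates, as OpenCV has them; the wrist camera has in their place "mount" (4x4, takes a point from camera to tool coordinates, whose origin is the TCP and whose axes are the flange's). Camera axes: x right, y down, z forward; pixel columns grow to the right and rows downward; lengths in m; the calibration is good to about 2 mm. A picture is of the moment at which its call begins: read the wrist's pose just before it. camera_model takes no time and is no camera call.
- ctrl.close_job(): hands the job in, once; it reports no verdict.
Trained networks look in the newest picture that a camera, given by its name, has taken for a name from the list of things; names that differ only in an ending like _2 or _b are one class to them, and where a whole thing is asked for, a point or a joint stands for the part that bears it (a point fixed in the world has none). Each returns a list of dicts, best first, with "conf" (0 to 1); they miss things now and then, are a little off and sometimes report something else, mostly with a low value. They report only what shows in the picture. A call takes as long as a camera call. They do not tell look-alikes from the thing itself.
- models.search_frame(camera, target): "location" ([x, y, z] in m, in the coordinates of the camera as it stood for that picture, good to about 4 mm: the middle of the surface that is visible of it).
- models.silhouettes(camera, target): "pixels" (420x560 bool, what is visible of it).
The state is a dict: "time": time; "joint_positions": joint angles; "qd": joint speeds; "joint_torque": joint torques, N m; "position": TCP position; "tool_rot": TCP orientation; "ft_force": force on the tool from outside, world axes, zero at the start; "torque": the same for the moment, N m; "grip_width": opening from 0.0 (shut) to 1.0 (fully open).
Only numpy, scipy, OpenCV 4.12 (cv2) and the standard library are available. Lean on these libraries where they do the work, as an engineer would, in place of code of your own. Each camera call takes 0.05 s, during which the arm holds its last target.

TASK

On the larger of the two grinders on the drinks counter, turn the adjustment ring clockwise (seen from above) until the burrs touch and it stops, then back it off two clicks (20 degrees each) anticlockwise and let go. Leave the smaller grinder's setting alone.

Things in the scene. Friction and masses are not known exactly. Their poses are not given: they have to be found in the camera images.
- large_grip (a point): Mid-grip of the black bar (74 mm long, 16 thick, 34 high) across the larger grinder's turning ring, a knurled collar 88 mm wide. On the vertical turning axis, 24 mm above the collar's flat top, 10 mm below the bar's top; turns with the ring. x runs along the bar to its end with the white line and pointer, z up. No part of the grinder rises above the collar's top but the bar.
- large_ring (a joint): Angle of that ring, rad. 0 = burrs touch: hard stop, pointer at the broad white mark by the steel stop post. Grows anticlockwise from above, to 1.6. White marks on the rim show the clicks, every 0.349 rad (20 deg) from the stop: two clicks = 0.698. Starts at 0.4 to 1.3. Smooth (marks only, no detents), friction about 0.06 N m, stays where left.
- large: The larger grinder: round grey body 132 mm wide, fixed to the counter, 242 mm tall to the bar's top. Origin: centre of its underside, z up; x points to its discharge chute, on the scale's side. It may stand to the robot's left or right. Nothing else near is over 180 mm tall.
- small_pointer (a point): Tip of the white pointer on the smaller grinder's ring, 44 mm from that ring's axis, 5 mm above the rim; x points outward, z up. That grinder has the same shape, 104 mm wide and 177 mm tall, also fixed; leave its ring as it is. Loose cups up to 150 mm tall and a spoon stand about.
Things that resemble listed ones, but are neither listed nor needed, are in the scene too. Leave any blue, orange or turquoise look-alike of the large alone.

How it is judged:
On the way:
1. the large grinder's ring is turned clockwise to its stop, burrs touching (within 0.1 rad) (value of joint large_ring below 0.1 rad), for 0.1 s.
At the end, for the whole second after the job is handed in: After having touched the stop, the large grinder's ring rests two clicks off it: 40 degrees, give or take half a click (10 degrees), released and still (value of joint large_ring between 0.523 and 0.873 rad and velocity of joint large_ring between -0.05 and 0.05 rad/s).
It fails at once if the smaller grinder's ring is turned (its pointer tip moves more than 10 mm) (distance of small_pointer from where it was at the start of the episode above 0.01 m).
It also fails if it takes over 38 s, if anything falls off the work surface, if the arm or the gripper's body presses on something with over 40 N, if the wrist force passes 120 N, or if a joint passes its speed limit or range.

## Working session

There is one attempt and no reset: what is moved stays moved. The work goes in short steps, Python scripts to look and compute and a tool call to move; the robot and the scene stay as the last step left them, time stands still between calls to the robot, and variables do not carry over. Pictures are saved under pics/ and viewed, and the job is handed in when it is done.

Besides the shell and the picture viewer there is one more tool, called after "Emit:" as name([rows], argument=value, ...), one row to a line, values as JSON. arm_command: Moves the arm, as the interface text tells. Its arguments: {"type":"object","properties":{"motion":{"type":"array","items":{"type":"array"}},"force":{"type":"number"}},"required":["motion"]}

```bash
mkdir -p pics
python3 - <<'E'
from bench import ctrl, optics, models
import cv2
s=ctrl.get_state(); print(s['time'],s['position'],s['tool_rot'],s['grip_width'])
for c in ['side','top']:
    im,d=optics.get_image(c); cv2.imwrite(f'pics/{c}0.png',im); print(c,optics.camera_model(c))
    for t in ['large_grip','large','small_pointer']:
        for r in models.search_frame(c,t): print(c,t,r)
print(optics.camera_model('wrist'))
E
```

```text
0.0 [ 0.15733037 -0.63006975  0.1992813 ] [-3.11626776e+00 -3.83356126e-01  5.34496171e-04] 1.0008914471026213
side {'fovy': 54.608691918563046, 'cx': 274.59011816691856, 'cy': 209.21300896559768, 'rvec': array([ 2.65347793, -1.01007507,  0.15582563]), 'tvec': array([-0.31575395,  0.38094536,  0.90192297])}
side large_grip {'location': [-0.1733, -0.2878, 0.9021], 'conf': 0.91}
side large_grip {'location': [-0.0578, -0.1262, 0.8469], 'conf': 0.87}
side large_grip {'location': [-0.0272, 0.1118, 0.7677], 'conf': 0.75}
side large_grip {'location': [-0.3013, -0.0889, 0.8396], 'conf': 0.72}
side large {'location': [-0.0289, 0.1351, 0.7789], 'conf': 0.94}
side large {'location': [-0.066, -0.1, 0.8587], 'conf': 0.89}
side large {'location': [-0.2976, -0.0685, 0.8581], 'conf': 0.89}
side large {'location': [-0.1728, -0.2528, 0.9289], 'conf': 0.64}
side small_pointer {'location': [0.2436, 0.123, 0.8303], 'conf': 0.71}
side small_pointer {'location': [-0.064, -0.0991, 0.8578], 'conf': 0.48}
top {'fovy': 49.549876824506846, 'cx': 277.39778068038146, 'cy': 204.92013793512496, 'rvec': array([ 2.12
[... 420 characters left out ...]
': 0.94}
top large {'location': [0.0901, 0.1202, 1.0584], 'conf': 0.76}
top large {'location': [-0.311, -0.0418, 1.0842], 'conf': 0.61}
top large {'location': [-0.2426, 0.1813, 1.044], 'conf': 0.61}
top small_pointer {'location': [0.2703, -0.0854, 1.1463], 'conf': 0.57}
{'fovy': 68.64314741874391, 'cx': 285.9322999937025, 'cy': 209.86707436022192, 'mount': array([[-1.42065393e-03, -9.62431293e-01, -2.71521617e-01,
         7.45316937e-02],
       [ 9.99998690e-01, -1.15666547e-03, -1.13228932e-03,
        -9.39887487e-04],
       [ 7.75690998e-04, -2.71522870e-01,  9.62431675e-01,
        -1.86115592e-01],
       [ 0.00000000e+00,  0.00000000e+00,  0.00000000e+00,
         1.00000000e+00]])}
```

View pics/side0.png

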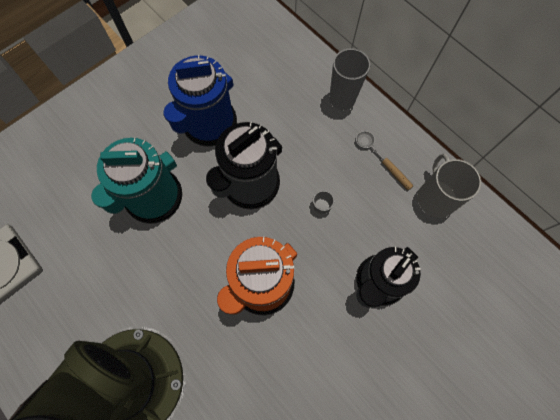

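View pics/top0.png

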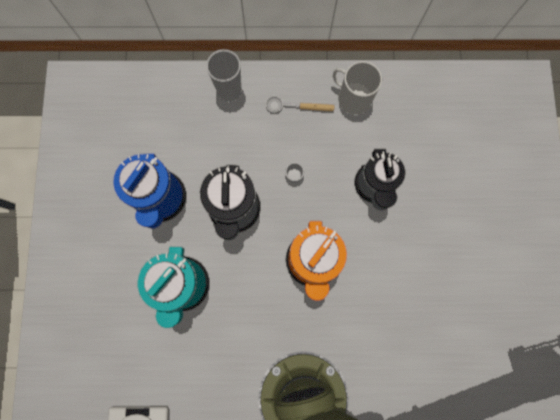

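```bash
cat > h.py <<'E'
import numpy as np, cv2
from bench import optics
def f(m): return 210/np.tan(np.radians(m['fovy'])/2)
def c2w(c,p):
    m=optics.camera_model(c); R=cv2.Rodrigues(m['rvec'])[0]; return R.T@(np.array(p)-m['tvec'])
def w2p(c,p):
    m=optics.camera_model(c); R=cv2.Rodrigues(m['rvec'])[0]; q=R@np.array(p)+m['tvec']; return f(m)*q[:2]/q[2]+[m['cx'],m['cy']]
E
python3 - <<'E'
from h import *
L={'side':[[-0.1733,-0.2878,0.9021],[-0.0578,-0.1262,0.8469],[-0.0272,0.1118,0.7677],[-0.3013,-0.0889,0.8396],[.2436,.123,.8303]],
'top':[[-0.3168,-0.0587,1.0703],[0.0912,0.109,1.0407],[-0.1163,-0.0325,1.0687],[-0.2526,0.1735,1.0278],[.2703,-.0854,1.1463]]}
for c in L:
    for p in L[c]:
        w=c2w(c,p); print(c,w.round(3),w2p(c,w).round())
E
```

```text
side [0.529 0.38  0.208] [196.  79.]
side [0.502 0.175 0.209] [247. 149.]
side [ 0.358 -0.033  0.21 ] [260. 268.]
side [0.295 0.309 0.206] [129. 166.]
side [ 0.566 -0.206  0.146] [394. 269.]
top [0.53  0.382 0.21 ] [143. 180.]
top [ 0.358 -0.026  0.208] [317. 253.]
top [0.503 0.181 0.207] [228. 191.]
top [0.293 0.318 0.208] [166. 282.]
top [ 0.568 -0.206  0.141] [385. 171.]
```

Candidates for the large grinder are the dark-grey one at top (228,191), blue (143,180), orange (317,253) and turquoise (166,282). The small dark one at (385,171) is the smaller grinder. The dark-grey one fits: about 0.21 m tall at the collar and not a coloured look-alike. I'll confirm it in a crop and measure the bar by depth.

```bash
cat >> h.py <<'E'
def cloud(c,d):
    m=optics.camera_model(c); R=cv2.Rodrigues(m['rvec'])[0]
    v,u=np.mgrid[:420,:560]; P=np.stack([(u-m['cx'])*d/f(m),(v-m['cy'])*d/f(m),d],-1)
    W=(P-m['tvec'])@R; W[d==0]=np.nan; return W
E
python3 - <<'E'
from h import *
ims=[]
for c,(u,v) in {'top':(228,195),'side':(245,155)}.items():
    im,d=optics.get_image(c); W=cloud(c,d); r=np.hypot(W[...,0]-.505,W[...,1]-.18)
    m=(r<.06)&(W[...,2]>.228)&(W[...,2]<.26); P=W[m]
    print(c,'bar',m.sum(),P.mean(0).round(4),P[:,2].max())
    rect=cv2.minAreaRect(P[:,:2].astype(np.float32)); print(rect)
    m2=(r<.075)&(W[...,2]>.198)&(W[...,2]<.216); Q=W[m2]; print('collar',m2.sum(),Q.mean(0), cv2.minEnclosingCircle(Q[:,:2].astype(np.float32)))
    ims.append(cv2.resize(im[v-45:v+45,u-40:u+40],(400,450),interpolation=cv2.INTER_CUBIC))
cv2.imwrite('pics/crop1.png',np.hstack(ims))
E
```

```text
top bar 242 [0.5026 0.185  0.2413] 0.24772529481639005
((0.50396329164505, 0.1858459711074829), (0.016534555703401566, 0.07302610576152802), 89.5670166015625)
collar 892 [0.50318881 0.18386329 0.20797662] ((0.5100758671760559, 0.18184944987297058), 0.05152204632759094)
side bar 354 [0.5029 0.1828 0.2406] 0.24586616032275055
((0.5037803649902344, 0.18463613092899323), (0.016941480338573456, 0.07338983565568924), 88.90135192871094)
collar 946 [0.50149369 0.17656355 0.20792753] ((0.5097072720527649, 0.18148823082447052), 0.05173806473612785)
```

View pics/crop1.png

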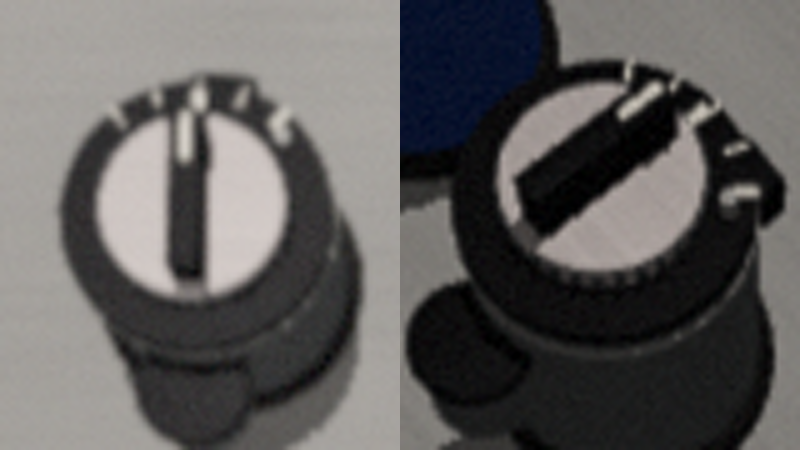

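The crop shows a dark-grey grinder with a black bar and a white-line end, and the broad stop mark near (283,120) with its post clockwise of the pointer. Both views put the axis at about (0.504, 0.185) with the bar along world x and the ring at about 0.7 to 0.8 rad. I'll rise and straighten the yaw first.

Emit:
arm_command([
  [[0, 0, -40], [0, 0, -7], 0],
  [[0, 0, -40], [0, 0, -7], 0],
  [[0, 0, -40], [0, 0, 0], 0],
  [[0, 0, 0], [0, 0, 0], 0],
])

```text
time: 0.83
position: [0.1584, -0.6336, 0.3304]
tool_rot: [3.034, 0.757, 0.001]
ft_force: [-0.4, -0.1, 1.2]
grip_width: 1.0
```

Emit:
arm_command([
  [[0, 0, 0], [0, 0, 7], 0],
  [[0, 0, 0], [0, 0, 7], 0],
  [[0, 0, 0], [0, 0, 7], 0],
  [[0, 0, 0], [0, 0, 7], 0],
  [[0, 0, 0], [0, 0, 0], 0],
])

```text
time: 1.25
position: [0.1575, -0.6307, 0.3204]
tool_rot: [3.141, -0.004, -0.0]
ft_force: [-0.9, -0.8, -0.1]
grip_width: 0.998
```

Emit:
arm_command([
  [[26, -32, 0], [0, 0, 0], 0],
  [[26, -32, 0], [0, 0, 0], 0],
  [[26, -32, 0], [0, 0, 0], 0],
  [[26, -32, 0], [0, 0, 0], 0],
  [[26, -32, 0], [0, 0, 0], 0],
  [[26, -32, 0], [0, 0, 0], 0],
  [[26, -32, 0], [0, 0, 0], 0],
  [[26, -32, 0], [0, 0, 0], 0],
])

```text
time: 1.92
position: [0.3663, -0.3727, 0.3207]
tool_rot: [3.141, 0.007, 0.0]
ft_force: [-0.2, -1.4, 0.6]
grip_width: 0.999
```

Emit:
arm_command([
  [[20, -35, 0], [0, 0, 0], 0],
  [[20, -35, 0], [0, 0, 0], 0],
  [[20, -35, 0], [0, 0, 0], 0],
  [[20, -35, 0], [0, 0, 0], 0],
  [[10, -40, 0], [0, 0, 0], 0],
  [[10, -40, 0], [0, 0, 0], 0],
  [[10, -40, 0], [0, 0, 0], 0],
  [[10, -40, 0], [0, 0, 0], 0],
])

```text
time: 2.58
position: [0.4854, -0.0724, 0.3206]
tool_rot: [3.141, 0.007, 0.001]
ft_force: [1.4, -0.6, 0.4]
grip_width: 1.0
```

```bash
python3 -c "
from bench import ctrl
s=ctrl.get_state();print(s['time'],s['position'],s['tool_rot'],s['joint_positions'].round(2) if hasattr(s['joint_positions'],'round') else s['joint_positions'])"
```

```text
2.5833 [ 0.48539481 -0.07242106  0.32063988] [3.14061138e+00 6.61331112e-03 1.20195616e-03] [ 0.71 -0.04 -0.59  1.61 -0.02  1.56 -1.45]
```

Keeping this yaw would bring joint 7 to about -2.67 at the stop, close to its -2.69 limit. I'll use the half-turned grasp instead.

Emit:
arm_command([
  [[2, -32, 0], [0, 0, 0], 0],
  [[2, -32, 0], [0, 0, 0], 0],
  [[2, -32, 0], [0, 0, 0], 0],
  [[2, -32, 0], [0, 0, 0], 0],
  [[2, -32, 0], [0, 0, 0], 0],
  [[2, -32, 0], [0, 0, 0], 0],
  [[2, -32, 0], [0, 0, 0], 0],
  [[2, -32, 0], [0, 0, 0], 0],
])

```text
time: 3.25
position: [0.501, 0.183, 0.3207]
tool_rot: [3.141, 0.006, 0.002]
ft_force: [0.1, -1.6, 0.8]
grip_width: 1.0
```

Emit:
arm_command([
  [[0, 0, 0], [0, 0, -7], 0],
  [[0, 0, 0], [0, 0, -7], 0],
  [[0, 0, 0], [0, 0, -7], 0],
  [[0, 0, 0], [0, 0, -7], 0],
  [[0, 0, 0], [0, 0, -7], 0],
  [[0, 0, 0], [0, 0, -7], 0],
  [[0, 0, 0], [0, 0, -7], 0],
  [[0, 0, 0], [0, 0, -7], 0],
])

```text
time: 3.92
position: [0.5011, 0.1815, 0.3204]
tool_rot: [2.766, 1.489, 0.0]
ft_force: [-0.3, 0.5, 0.1]
grip_width: 1.002
```

Emit:
arm_command([
  [[0, 0, 0], [0, 0, -7], 0],
  [[0, 0, 0], [0, 0, -7], 0],
  [[0, 0, 0], [0, 0, -7], 0],
  [[0, 0, 0], [0, 0, -7], 0],
  [[0, 0, 0], [0, 0, -7], 0],
  [[0, 0, 0], [0, 0, -7], 0],
  [[0, 0, 0], [0, 0, -7], 0],
  [[0, 0, 0], [0, 0, -7], 0],
])

```text
time: 4.58
position: [0.5011, 0.1815, 0.3204]
tool_rot: [1.743, 2.613, -0.0]
ft_force: [0.1, -1.0, -1.0]
grip_width: 0.998
```

Emit:
arm_command([
  [[0, 0, 0], [0, 0, -7], 0],
  [[0, 0, 0], [0, 0, -7], 0],
  [[0, 0, 0], [0, 0, -7], 0],
  [[0, 0, 0], [0, 0, -7], 0],
  [[0, 0, 0], [0, 0, -7], 0],
  [[0, 0, 0], [0, 0, -7], 0],
  [[0, 0, 0], [0, 0, -7], 0],
  [[0, 0, 0], [0, 0, -7], 0],
])

```text
time: 5.25
position: [0.5011, 0.1815, 0.3205]
tool_rot: [0.312, 3.125, -0.001]
ft_force: [-0.8, -0.0, 0.5]
grip_width: 1.0
```

Emit:
arm_command([
  [[0, 0, 0], [0, 0, -6], 0],
  [[0, 0, 0], [0, 0, -6], 0],
  [[0, 0, 0], [0, 0, 0], 0],
  [[0, 0, 0], [0, 0, 0], 0],
])

```text
time: 5.58
position: [0.5011, 0.1814, 0.3204]
tool_rot: [0.001, 3.141, -0.0]
ft_force: [-0.7, 0.4, -0.2]
grip_width: 0.999
```

Run:
```python
from h import *
from bench import ctrl
from scipy.spatial.transform import Rotation as Ro
s=ctrl.get_state();print(s['time'],s['position'],s['tool_rot'],np.round(s['joint_positions'],2))
R=Ro.from_rotvec(s['tool_rot']).as_matrix();p=np.array(s['position'])
im,d=optics.get_image('wrist');cv2.imwrite('pics/w1.png',im)
m=optics.camera_model('wrist');M=m['mount']
v,u=np.mgrid[:420,:560];P=np.stack([(u-m['cx'])*d/f(m),(v-m['cy'])*d/f(m),d],-1)
W=(P@M[:3,:3].T+M[:3,3])@R.T+p; W[d==0]=np.nan
r=np.hypot(W[...,0]-.504,W[...,1]-.185);k=(r<.06)&(W[...,2]>.228)&(W[...,2]<.26)
print(k.sum())
if k.sum()>20: print(W[k].mean(0),cv2.minAreaRect(W[k][:,:2].astype(np.float32)))
print(R)
```

```text
5.5833 [0.50114888 0.18144867 0.32038183] [ 6.59369890e-04  3.14140830e+00 -2.89956922e-04] [ 0.64  0.14 -1.14  1.51  0.13  1.57  1.08]
1453
[0.50056297 0.18649762 0.24325779] ((0.5032208561897278, 0.18687351047992706), (0.015898995101451874, 0.07355408370494843), 89.76789855957031)
[[-9.99999895e-01  4.19809526e-04  1.84230707e-04]
 [ 4.19775509e-04  9.99999895e-01 -1.84641808e-04]
 [-1.84308202e-04 -1.84564453e-04 -9.99999966e-01]]
```

View pics/w1.png

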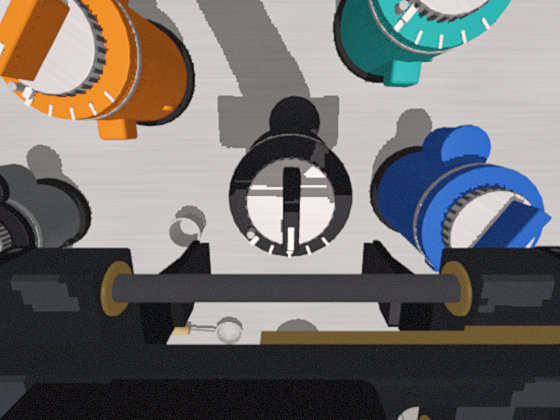

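The wrist view shows the dark-grey grinder centred at about (290,205), with the bar vertical in the picture and its white end at (290,240). The bar is centred at about (0.5035, 0.186). I'll descend and grip.

Emit:
arm_command([
  [[-2.5, 4.5, 30], [0, 0, 0], 0],
  [[0, 0, 30], [0, 0, 0], 0],
  [[0, 0, 20], [0, 0, 0], 0],
  [[0, 0, 13], [0, 0, 0], 0],
  [[0, 0, 0], [0, 0, 0], 0],
  [[0, 0, 0], [0, 0, 0], 0],
], force=12)

```text
time: 6.13
position: [0.5036, 0.1861, 0.2276]
tool_rot: [0.0, -3.141, -0.0]
ft_force: [-0.0, 0.4, -0.3]
grip_width: 1.001
```

Emit:
arm_command([
  [[0, 0, 0], [0, 0, 0], 1],
  [[0, 0, 0], [0, 0, 0], 1],
  [[0, 0, 0], [0, 0, 0], 1],
  [[0, 0, 0], [0, 0, 0], 1],
  [[0, 0, 0], [0, 0, 0], 1],
  [[0, 0, 0], [0, 0, 0], 1],
  [[0, 0, 0], [0, 0, 0], 1],
  [[0, 0, 0], [0, 0, 0], 1],
], force=12)

```text
time: 6.8
position: [0.5036, 0.186, 0.2273]
tool_rot: [0.001, -3.142, 0.0]
ft_force: [-0.1, 0.6, -0.4]
grip_width: 0.477
```

Emit:
arm_command([
  [[0, 0, 0], [0, 0, 0], 1],
  [[0, 0, 0], [0, 0, 0], 1],
  [[0, 0, 0], [0, 0, 0], 1],
  [[0, 0, 0], [0, 0, 0], 1],
  [[0, 0, 0], [0, 0, 0], 1],
  [[0, 0, 0], [0, 0, 0], 1],
  [[0, 0, 0], [0, 0, 0], 1],
  [[0, 0, 0], [0, 0, 0], 1],
])

```text
time: 7.47
position: [0.5036, 0.186, 0.2273]
tool_rot: [0.001, -3.142, 0.0]
ft_force: [0.3, -0.5, -0.5]
grip_width: 0.008
```

The jaws shut to 0.008 with nothing between them, so I'll look before doing anything else.

Run:
```python
from h import *
from bench import ctrl
s=ctrl.get_state();print(s)
ims=[]
for c,(u,v) in {'top':(228,195),'side':(245,155)}.items():
    im,d=optics.get_image(c)
    ims.append(cv2.resize(im[v-75:v+75,u-70:u+70],(390,420),interpolation=cv2.INTER_CUBIC))
    W=cloud(c,d); print(c,w2p(c,[.5036,.186,.2273]))
cv2.imwrite('pics/c2.png',np.hstack(ims))
im,d=optics.get_image('wrist');cv2.imwrite('pics/w2.png',im)
```

```text
{'time': 7.4667, 'joint_positions': array([ 0.61091441,  0.19408453, -1.1276098 ,  1.66275259,  0.17793139,
        1.39758012,  1.03091662]), 'qd': array([-0.0005086 ,  0.0002308 ,  0.00127267,  0.00224621, -0.00019319,
        0.00026402,  0.00117971]), 'joint_torque': array([-3.97404228e-04, -2.45929956e+01, -5.44673726e+00, -3.08940911e+01,
        5.82643857e-03,  8.64398153e-02, -1.71143330e-05]), 'position': array([0.50362194, 0.18597637, 0.22729213]), 'tool_rot': array([ 6.79435481e-04, -3.14155453e+00,  2.34475693e-04]), 'ft_force': array([ 0.25559632, -0.52899665, -0.45878245]), 'torque': array([ 0.0692578 , -0.2007253 ,  0.02067527]), 'grip_width': 0.007758564113286324}
top [224.94209878 188.84542075]
side [243.34423134 140.68015301]
```

View pics/c2.png

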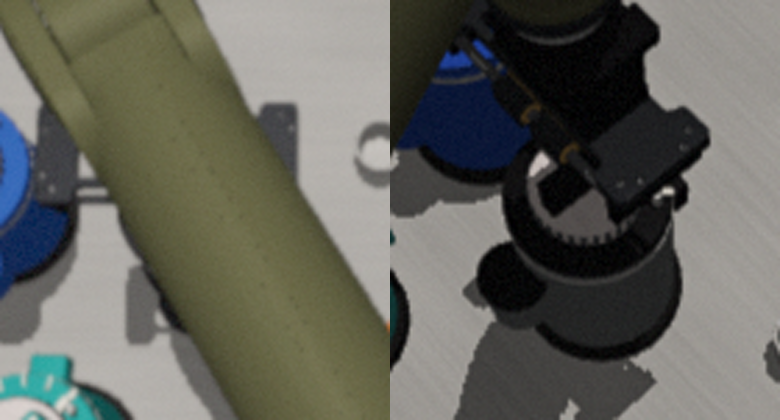

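View pics/w2.png

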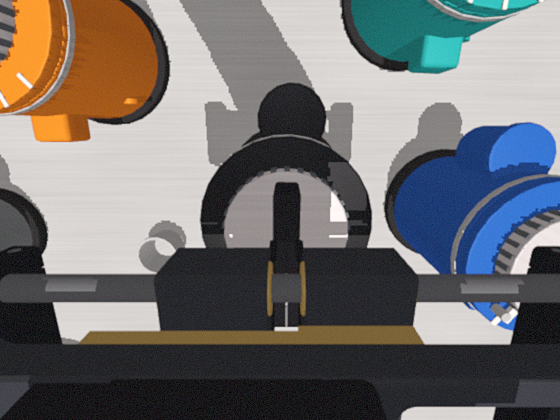

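Run:
```python
from h import *
im=cv2.imread('pics/w2.png'); a=cv2.convertScaleAbs(cv2.resize(im[170:350,190:390],(600,540),interpolation=cv2.INTER_CUBIC),alpha=2,beta=20)
cv2.imwrite('pics/w2z.png',a)
im,d=optics.get_image('side');print(w2p('side',[.5036,.186,.2323]),w2p('side',[.5036,.186,.28]))
a=cv2.convertScaleAbs(cv2.resize(im[70:230,170:330],(600,600),interpolation=cv2.INTER_CUBIC),alpha=2,beta=20)
cv2.imwrite('pics/s2z.png',a)
im,d=optics.get_image('wrist')
print(d[215:325:5,287])
print(d[300,230:350:6].round(3)); print(d[260,230:350:6].round(3))
```

```text
[243.15440693 139.52026295] [241.22764768 127.74712532]
[0.17889617 0.17768775 0.17916378 0.18056424 0.17954639 0.18116498
 0.16910186 0.16188917 0.15648915 0.14987935 0.14862682 0.14091432
 0.08681328 0.08564488 0.08411618 0.08452521 0.08358083 0.08601614
 0.12829226 0.1306098  0.12846345 0.13160606]
[0.077 0.077 0.078 0.077 0.078 0.078 0.078 0.086 0.086 0.085 0.085 0.086
 0.08  0.077 0.078 0.077 0.076 0.078 0.078 0.077]
[0.086 0.086 0.085 0.086 0.085 0.084 0.084 0.146 0.151 0.151 0.151 0.15
 0.093 0.085 0.085 0.085 0.085 0.084 0.085 0.084]
```

View pics/w2z.png

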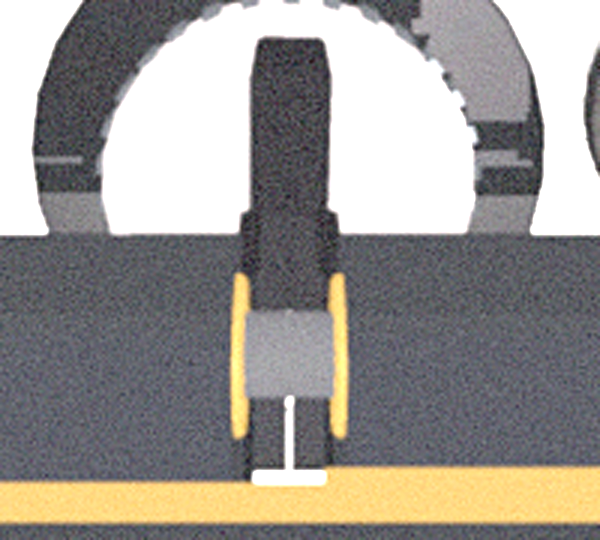

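View pics/s2z.png

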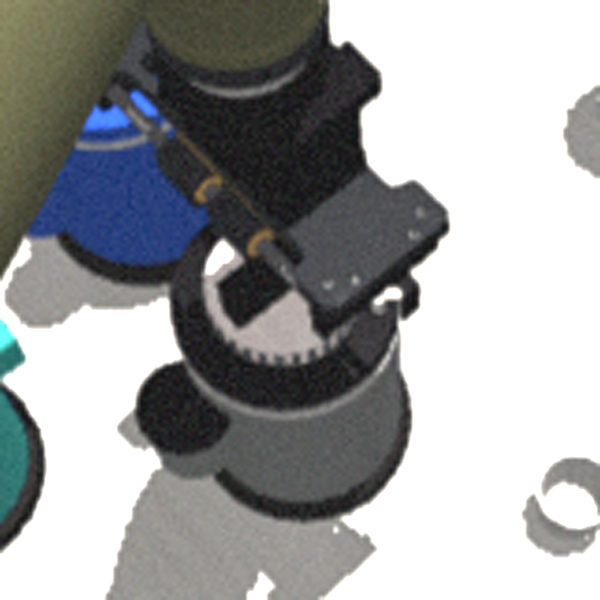

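```bash
cat >> h.py <<'E'
def wcloud():
    from bench import ctrl
    from scipy.spatial.transform import Rotation as Ro
    s=ctrl.get_state(); R=Ro.from_rotvec(s['tool_rot']).as_matrix();p=np.array(s['position'])
    im,d=optics.get_image('wrist'); m=optics.camera_model('wrist');M=m['mount']
    v,u=np.mgrid[:420,:560];P=np.stack([(u-m['cx'])*d/f(m),(v-m['cy'])*d/f(m),d],-1)
    T=(P@M[:3,:3].T+M[:3,3]); T[d==0]=np.nan
    return im,d,T,T@R.T+p
E
python3 - <<'E'
from h import *
np.set_printoptions(suppress=True,precision=4)
im,d,T,W=wcloud()
for r in range(180,330,6): print(r,'tool',T[r,287],'W',W[r,287])
for r in (215,243,249,258): print(r,[(u,(1000*T[r,u]).round(0).tolist()) for u in range(264,312,4)])
E
```

```text
180 tool [0.0377 0.0018 0.0172] W [0.466  0.1878 0.2101]
186 tool [0.0369 0.0017 0.0008] W [0.4668 0.1877 0.2265]
192 tool [ 0.0366  0.0017 -0.0153] W [0.467  0.1876 0.2426]
198 tool [ 0.0336  0.0017 -0.0173] W [0.4701 0.1876 0.2446]
204 tool [ 0.03    0.0016 -0.0171] W [0.4736 0.1876 0.2444]
210 tool [ 0.0263  0.0017 -0.0163] W [0.4774 0.1876 0.2436]
216 tool [ 0.0226  0.0017 -0.0159] W [0.4811 0.1876 0.2432]
222 tool [ 0.0189  0.0016 -0.016 ] W [0.4847 0.1876 0.2433]
228 tool [ 0.0153  0.0016 -0.016 ] W [0.4884 0.1876 0.2433]
234 tool [ 0.0115  0.0016 -0.0158] W [0.4922 0.1876 0.2431]
240 tool [ 0.008   0.0016 -0.0165] W [0.4957 0.1876 0.2438]
246 tool [ 0.01    0.0016 -0.0307] W [0.4936 0.1876 0.258 ]
252 tool [ 0.0096  0.0016 -0.0378] W [0.494  0.1876 0.2651]
258 tool [nan nan nan] W [nan nan nan]
264 tool [ 0.0085  0.0015 -0.0498] W [0.4951 0.1875 0.2771]
270 tool [ 0.0099  0.0015 -0.0589] W [0.4938 0.1875 0.2862]
276 tool [ 0.033   0.0013 -0.1085] W [0.4706 0.1873 0.3357]
282 tool [ 0.0318  0.0013 -0.1095] W [0.4719 0.1873 0.3368]
288 tool [ 0.0308  0.0013 -0.1111] W [0.4729 0.
[... 1016 characters left out ...]
308, [-8.0, 17.0, 18.0])]
249 [(264, [38.0, -5.0, -102.0]), (268, [38.0, -4.0, -100.0]), (272, [11.0, -6.0, -38.0]), (276, [11.0, -4.0, -36.0]), (280, [10.0, -2.0, -35.0]), (284, [10.0, -0.0, -34.0]), (288, [10.0, 2.0, -34.0]), (292, [10.0, 4.0, -34.0]), (296, [11.0, 6.0, -37.0]), (300, [11.0, 8.0, -38.0]), (304, [38.0, 6.0, -101.0]), (308, [38.0, 8.0, -100.0])]
258 [(264, [38.0, -5.0, -107.0]), (268, [37.0, -4.0, -106.0]), (272, [11.0, -6.0, -48.0]), (276, [10.0, -4.0, -47.0]), (280, [10.0, -2.0, -46.0]), (284, [10.0, 0.0, -45.0]), (288, [9.0, 2.0, -44.0]), (292, [9.0, 4.0, -45.0]), (296, [10.0, 6.0, -47.0]), (300, [11.0, 8.0, -49.0]), (304, [38.0, 6.0, -107.0]), (308, [38.0, 7.0, -107.0])]
```

Run:
```python
from h import *
np.set_printoptions(suppress=True,precision=3)
im,d=optics.get_image('side');W=cloud('side',d)
np.save('Ws.npy',W)
# map zoomed; label heights near
m=(abs(W[...,0]-.5036)<.06)&(abs(W[...,1]-.186)<.06)&(W[...,2]>.22)
ys,xs=np.nonzero(m);print(xs.min(),xs.max(),ys.min(),ys.max())
for r in range(110,165,3): print(r,' '.join('%3.0f'%(1000*W[r,c,2]) for c in range(215,285,3)))
print()
for r in range(119,160,4): print(r,' '.join('%3.0f,%3.0f'%tuple(1000*(W[r,c,:2]-[.5036,.186])) for c in range(220,280,4)))
print(w2p('side',[.5036-.0095,.186,.2133]),w2p('side',[.494,.178,.213]),w2p('side',[.494,.178,.250]))
```

```text
200 271 0 155
110 343 343 344 360 411 420 419 421 421 421 420 418 411 407 398 391 386 379   2   2  -1   3   1  -0
113 343 344 343 342 363 412 419 421 420 421 415 409 403 396 390 384 376 370   0   1  -1   1  -1  -1
116 335 343 343 343 343 365 413 420 418 413 407 402 395 390 381 375 367 363 364   1   1  -1  -2  -1
119 115 338 340 341 335 326 362 412 410 386 397 392 387 380 372 365 362 362 364 363   1 363 364   2
122  99  92 335 334 345 343 343 360 370 377 388 384 376 371 363 361 362 362 363 365 365 362 362 363
125  87  77  72  61 344 343 345 343 361 372 376 377 368 365 362 363 364 362 362 364 363 364 363 364
128  71  67  58  47 341 344 344 345 344 363 371 368 362 363 364 363 362 362 362 361 361 363 362 364
131  64  55  44 190 325 339 344 343 343 335 363 361 362 363 364 364 362 362 363 362 363 363 nan 362
134  45  41 193 189 190 325 339 341 339 328 271 363 361 362 363 362 364 363 364 361 361 363 363 357
137  32  25 189 191 208 211 326 335 334 338 257 244 363 365 362 364 361 362 363 362 361 363 354 326
140  17 191 189 192 210 209 209 244 241 337 339 236 364 364 362 362 362 363 364 362 36
[... 1532 characters left out ...]
83  -5,-86  -1,-91   5,-95
143 -31, 46 -27, 33 -22, 26 -25,  4 -19, -1 -13, -6 -32,-53 -35,-69 -31,-75 -25,-79 -20,-83 -16,-88 -11,-93  -4,-95  12,-87
147 -37, 37 nan,nan -36,  4 -30, -2 -24, -7 -16, -9  -6, -8 -32,-62 -36,-81 -29,-83 -25,-89 -20,-93 -13,-95   3,-87  52,-42
151 -42, 31 -40, 18 -34, 11 -34, -7 -27, -8 -17, -7  -9,-10  -3,-17 -37,-81 -35,-90 -30,-94 -22,-95  -7,-88  37,-46  47,-48
155 -49, 23 -42, 18 -40,  4 -36, -5 -28, -8 -22,-14 -15,-18  -9,-24  -3,-29 -37,-91 -30,-93  20,-41  28,-44  34,-50  46,-49
159 -54, 17 -47, 12 -45, -1 -39, -7 -33,-13 -28,-20 -21,-25 -15,-31  -9,-36 -35,-87   4,-46  15,-45  21,-51  28,-57  46,-48
[240.372 146.603] [242.838 149.297] [241.375 140.869]
```

The wrist depth shows the fingers meeting each other above the bar: their front face is continuous at tool x=10 with no gap, and it ends near tool z=-24. I'll reopen and measure where the fingertips really are in the tool frame.

Emit:
arm_command([
  [[0, 0, 0], [0, 0, 0], 0.4],
  [[0, 0, 0], [0, 0, 0], 0.4],
  [[0, 0, 0], [0, 0, 0], 0.4],
  [[0, 0, 0], [0, 0, 0], 0.4],
  [[0, 0, 0], [0, 0, 0], 0.4],
  [[0, 0, 0], [0, 0, 0], 0.4],
])

```text
time: 8.32
position: [0.5036, 0.186, 0.2273]
tool_rot: [0.001, -3.142, 0.0]
ft_force: [-0.2, -0.5, -0.2]
grip_width: 0.374
```

Run:
```python
from h import *
from bench import ctrl
np.set_printoptions(suppress=True,precision=3)
print(ctrl.get_state()['grip_width'])
im,d,T,W=wcloud(); np.save('T.npy',T)
cv2.imwrite('pics/w3.png',cv2.convertScaleAbs(im,alpha=1.6,beta=15))
# finger points: |x|<25, z between -60 and 16, exclude bar
m=(abs(T[...,0])<.02)&(T[...,2]>-.09)&(T[...,2]<.013)&(abs(T[...,1])>.012)&(abs(T[...,1])<.08)
for sgn in (-1,1):
    Q=T[m&(np.sign(T[...,1])==sgn)]; print(len(Q)); 
    if len(Q): print('zmax',np.percentile(Q[:,2],[50,90,98,100]),Q.min(0),Q.max(0))
ims,ds=optics.get_image('side');cv2.imwrite('pics/s3.png',cv2.convertScaleAbs(cv2.resize(ims[70:230,170:330],(600,600),interpolation=cv2.INTER_CUBIC),alpha=1.6,beta=15))
```

```text
0.3741248845701229
1402
zmax [-0.059 -0.032 -0.025 -0.023] [-0.011 -0.028 -0.09 ] [ 0.013 -0.015 -0.023]
1408
zmax [-0.059 -0.032 -0.026 -0.023] [-0.011  0.017 -0.09 ] [ 0.013  0.03  -0.023]
```

View pics/w3.png

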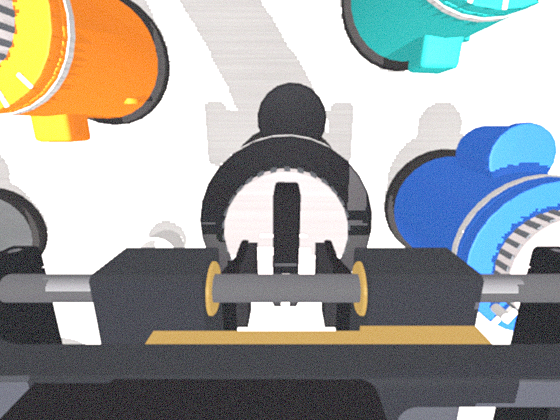

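View pics/s3.png

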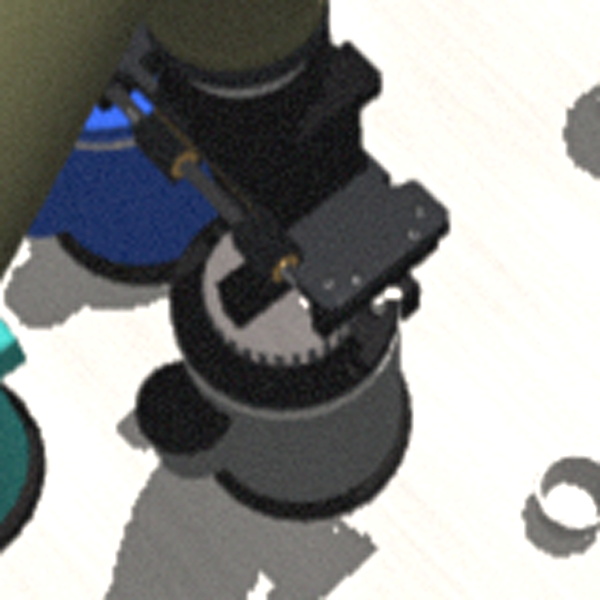

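Both fingertips measure at tool z of about -23 mm, not +14, so they stand 37 mm higher than the description says and the jaws closed just above the bar's top. The open jaws straddle the bar. I'll lower about 33 mm gently, watching the force.

Emit:
arm_command([
  [[0, 0, 8], [0, 0, 0], 0.4],
  [[0, 0, 8], [0, 0, 0], 0.4],
  [[0, 0, 0], [0, 0, 0], 0.4],
])

```text
time: 8.67
position: [0.5025, 0.1854, 0.2092]
tool_rot: [0.001, -3.139, 0.001]
ft_force: [-0.4, -0.1, -0.7]
grip_width: 0.586
```

Emit:
arm_command([
  [[0, 0, 8], [0, 0, 0], 0.5],
  [[0, 0, 7], [0, 0, 0], 0.5],
  [[0, 0, 0], [0, 0, 0], 0.5],
  [[0, 0, 0], [0, 0, 0], 0.5],
])

```text
time: 9.0
position: [0.5033, 0.1859, 0.1957]
tool_rot: [0.001, -3.14, 0.0]
ft_force: [-0.1, 0.2, -0.8]
grip_width: 0.505
```

Run:
```python
from h import *
from bench import ctrl
np.set_printoptions(suppress=True,precision=3)
s=ctrl.get_state();print(s['grip_width'],s['position'],s['ft_force'],s['torque'])
im,d,T,W=wcloud()
cv2.imwrite('pics/w4.png',cv2.convertScaleAbs(im,alpha=1.6,beta=15))
m=(abs(T[...,0])<.02)&(T[...,2]>-.07)&(W[...,2]>.212)&(abs(T[...,1])>.012)&(abs(T[...,1])<.08)
for sgn in (-1,1):
    Q=T[m&(np.sign(T[...,1])==sgn)]
    if len(Q): print(len(Q),np.percentile(Q[:,2],[50,90,98,100]),Q.min(0),Q.max(0))
k=(np.hypot(W[...,0]-.504,W[...,1]-.186)<.05)&(abs(W[...,2]-.242)<.004)&(T[...,0]>.015); print('bar',T[k].mean(0),W[k].mean(0), k.sum(), W[k].min(0),W[k].max(0))
```

```text
0.5052877113741254 [0.503 0.186 0.196] [-0.147  0.196 -0.827] [ 0.092 -0.145 -0.003]
913 [-0.047 -0.029 -0.025 -0.024] [-0.01  -0.034 -0.07 ] [ 0.012 -0.021 -0.024]
919 [-0.047 -0.029 -0.025 -0.023] [-0.01   0.023 -0.07 ] [ 0.012  0.035 -0.023]
bar [ 0.026  0.001 -0.048] [0.477 0.187 0.243] 1500 [0.467 0.179 0.238] [0.488 0.195 0.246]
```

View pics/w4.png

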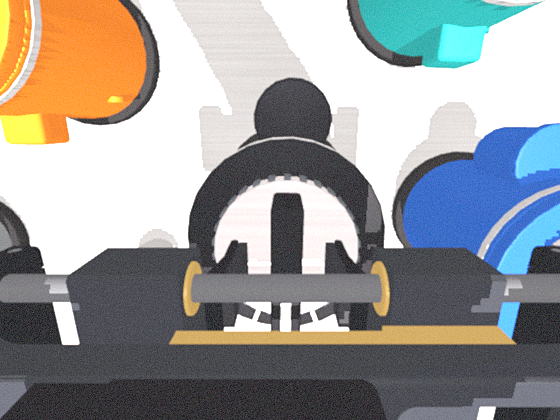

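The bar now stands between the fingers, with the tips at about z 0.219, below its top at 0.242 and clear of the collar. Closing.

Emit:
arm_command([
  [[0, 0, 0], [0, 0, 0], 1],
  [[0, 0, 0], [0, 0, 0], 1],
  [[0, 0, 0], [0, 0, 0], 1],
  [[0, 0, 0], [0, 0, 0], 1],
  [[0, 0, 0], [0, 0, 0], 1],
  [[0, 0, 0], [0, 0, 0], 1],
  [[0, 0, 0], [0, 0, 0], 1],
  [[0, 0, 0], [0, 0, 0], 1],
], force=15)

```text
time: 9.72
position: [0.5037, 0.1858, 0.1964]
tool_rot: [-0.0, 3.141, -0.001]
ft_force: [-0.4, -1.3, 0.7]
grip_width: 0.181
```

Gripped at 15.7 mm. Now clockwise, which is positive about tool z.

Emit:
arm_command([
  [[0, 0, 0], [0, 0, 5], 1],
  [[0, 0, 0], [0, 0, 5], 1],
  [[0, 0, 0], [0, 0, 5], 1],
  [[0, 0, 0], [0, 0, 5], 1],
  [[0, 0, 0], [0, 0, 5], 1],
  [[0, 0, 0], [0, 0, 5], 1],
  [[0, 0, 0], [0, 0, 0], 1],
])

```text
time: 10.3
position: [0.5038, 0.186, 0.1964]
tool_rot: [0.816, 3.033, -0.0]
ft_force: [0.1, -0.8, 1.6]
grip_width: 0.183
```

```bash
cat > st.py <<'E'
from h import *
from bench import ctrl
from scipy.spatial.transform import Rotation as Ro
s=ctrl.get_state();R=Ro.from_rotvec(s['tool_rot']).as_matrix()
print(s['time'],'phi',np.degrees(np.arctan2(-R[1,0],-R[0,0])).round(2),np.round(s['position'],4),np.round(s['ft_force'],1),np.round(s['torque'],3),'g',round(s['grip_width'],3),'q',np.round(s['joint_positions'],2))
E
python3 st.py
```

```text
10.3 phi -30.1 [0.5038 0.186  0.1964] [ 0.1 -0.8  1.6] [-0.036 -0.189 -0.079] g 0.183 q [ 0.53  0.19 -1.04  1.71  0.17  1.34  0.51]
```

Emit:
arm_command([
  [[0, 0, 0], [0, 0, 3], 1],
  [[0, 0, 0], [0, 0, 3], 1],
  [[0, 0, 0], [0, 0, 2], 1],
  [[0, 0, 0], [0, 0, 0], 1],
])

```text
time: 10.63
position: [0.5038, 0.1861, 0.1964]
tool_rot: [1.02, 2.971, 0.0]
ft_force: [-0.5, 0.1, 0.8]
grip_width: 0.183
```

```bash
python3 st.py
```

```text
10.6333 phi -37.89 [0.5038 0.1861 0.1964] [-0.5  0.1  0.8] [-0.038 -0.217 -0.087] g 0.183 q [ 0.52  0.19 -1.02  1.71  0.17  1.33  0.38]
```

Emit:
arm_command([
  [[0, 0, 0], [0, 0, 2], 1],
  [[0, 0, 0], [0, 0, 2], 1],
  [[0, 0, 0], [0, 0, 0], 1],
])

```text
time: 10.88
position: [0.5037, 0.1862, 0.1964]
tool_rot: [1.121, 2.934, 0.0]
ft_force: [-0.4, -0.1, 1.3]
grip_width: 0.185
```

```bash
python3 st.py
```

```text
10.8833 phi -41.82 [0.5037 0.1862 0.1964] [-0.4 -0.1  1.3] [-0.003 -0.185  0.328] g 0.185 q [ 0.51  0.19 -1.01  1.71  0.16  1.33  0.31]
```

Emit:
arm_command([
  [[0, 0, 0], [0, 0, 1], 1],
  [[0, 0, 0], [0, 0, 1], 1],
  [[0, 0, 0], [0, 0, 0], 1],
])

```text
time: 11.13
position: [0.5035, 0.1864, 0.1964]
tool_rot: [1.175, 2.914, 0.0]
ft_force: [-0.2, -0.1, 2.1]
grip_width: 0.19
```

```bash
python3 st.py
python3 - <<'E'
from h import *
np.set_printoptions(suppress=True,precision=4)
im,d,T,W=wcloud(); cv2.imwrite('pics/w5.png',cv2.convertScaleAbs(im,alpha=1.4,beta=10))
k=(np.hypot(W[...,0]-.504,W[...,1]-.186)<.045)&(abs(W[...,2]-.242)<.005)&(T[...,0]>.013)
P=W[k][:,:2].astype(np.float32); v=cv2.fitLine(P,cv2.DIST_HUBER,0,.001,.001).ravel(); print(k.sum(),np.degrees(np.arctan(v[1]/v[0])),cv2.minAreaRect(P))
E
```

```text
11.1333 phi -43.93 [0.5035 0.1864 0.1964] [-0.2 -0.1  2.1] [ 0.036 -0.068  0.404] g 0.19 q [ 0.51  0.18 -1.01  1.71  0.16  1.33  0.28]
1670 -40.373196 ((0.484883576631546, 0.20314696431159973), (0.0159982368350029, 0.024974513798952103), 49.090782165527344)
```

View pics/w5.png

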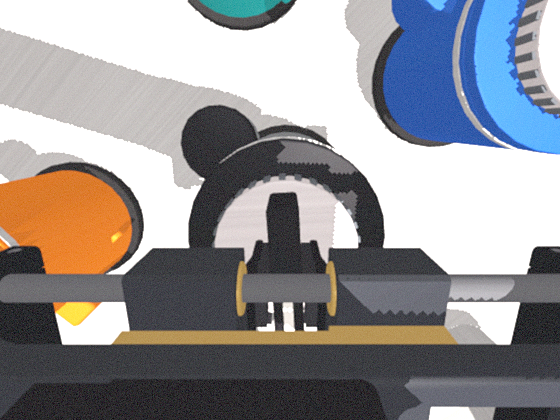

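At about -40.5° the bar stopped while the tool went on to -44°. The torque rose by about 0.45 N m and the jaws were pried slightly open, so the stop is reached. Backing off 40° from there puts the tool at about -0.5°.

Emit:
arm_command([
  [[0, 0, 0], [0, 0, -5], 1],
  [[0, 0, 0], [0, 0, -7], 1],
  [[0, 0, 0], [0, 0, -7], 1],
  [[0, 0, 0], [0, 0, -7], 1],
  [[0, 0, 0], [0, 0, -7], 1],
  [[0, 0, 0], [0, 0, -7], 1],
  [[0, 0, 0], [0, 0, -4], 1],
  [[0, 0, 0], [0, 0, 0], 1],
])

```text
time: 11.85
position: [0.5034, 0.1859, 0.1964]
tool_rot: [0.003, -3.141, 0.0]
ft_force: [-2.2, -1.4, 3.7]
grip_width: 0.185
```

```bash
python3 st.py
python3 - <<'E'
from h import *
im,d,T,W=wcloud()
k=(np.hypot(W[...,0]-.504,W[...,1]-.186)<.045)&(abs(W[...,2]-.242)<.005)&(T[...,0]>.013)
P=W[k][:,:2].astype(np.float32); print(k.sum(),cv2.minAreaRect(P))
E
```

```text
11.85 phi 0.11 [0.5034 0.1859 0.1964] [-2.2 -1.4  3.7] [0.018 0.175 0.078] g 0.185 q [ 0.6   0.22 -1.12  1.71  0.2   1.34  1.01]
1625 ((0.47847577929496765, 0.18626709282398224), (0.02398594282567501, 0.015845824033021927), 0.49233636260032654)
```

Bar at about +0.3°, so about 40.5° off the stop. I'll open and lift clear.

Emit:
arm_command([
  [[0, 0, 0], [0, 0, 0], 0.5],
  [[0, 0, 0], [0, 0, 0], 0.5],
  [[0, 0, 0], [0, 0, 0], 0.5],
  [[0, 0, 0], [0, 0, 0], 0.5],
  [[0, 0, 0], [0, 0, 0], 0.5],
  [[0, 0, 0], [0, 0, 0], 0.5],
])

```text
time: 12.4
position: [0.5036, 0.186, 0.1962]
tool_rot: [0.0, -3.142, 0.0]
ft_force: [-0.5, 0.8, 0.1]
grip_width: 0.482
```

Emit:
arm_command([
  [[0, 0, -15], [0, 0, 0], 0.5],
  [[0, 0, -20], [0, 0, 0], 0.5],
  [[0, 0, -30], [0, 0, 0], 0.5],
  [[0, 0, -30], [0, 0, 0], 0.5],
  [[0, 0, -30], [0, 0, 0], 0.5],
  [[0, 0, -30], [0, 0, 0], 0.5],
  [[0, 0, 0], [0, 0, 0], 0.5],
])

```text
time: 12.98
position: [0.5057, 0.1875, 0.3569]
tool_rot: [-0.0, 3.134, 0.004]
ft_force: [0.1, 0.7, -0.0]
grip_width: 0.501
```

Emit:
arm_command([
  [[30, -28, 0], [0, 0, 0], 0.5],
  [[30, -28, 0], [0, 0, 0], 0.5],
  [[0, -40, 0], [0, 0, 0], 0.5],
  [[0, -40, 0], [0, 0, 0], 0.5],
  [[0, -40, 0], [0, 0, 0], 0.5],
  [[0, -40, 0], [0, 0, 0], 0.5],
  [[0, -40, 0], [0, 0, 0], 0.5],
  [[0, -40, 0], [0, 0, 0], 0.5],
])

```text
time: 13.65
position: [0.4483, -0.1077, 0.3518]
tool_rot: [0.001, -3.141, 0.004]
ft_force: [0.8, -1.0, -0.2]
grip_width: 0.497
```

```bash
python3 st.py
python3 - <<'E'
from h import *
ims=[]
for c,(u,v) in {'top':(228,195),'side':(245,155)}.items():
    im,d=optics.get_image(c); W=cloud(c,d); r=np.hypot(W[...,0]-.505,W[...,1]-.185)
    m=(r<.06)&(W[...,2]>.235)&(W[...,2]<.255); print(c,m.sum(),cv2.minAreaRect(W[m][:,:2].astype(np.float32)))
    ims.append(cv2.resize(im[v-45:v+45,u-40:u+40],(400,450),interpolation=cv2.INTER_CUBIC)); cv2.imwrite(f'pics/{c}9.png',im)
cv2.imwrite('pics/crop9.png',np.hstack(ims))
E
```

```text
13.65 phi 0.05 [ 0.4483 -0.1077  0.3518] [ 0.8 -1.  -0.2] [ 0.066 -0.232  0.012] g 0.497 q [ 1.   -0.12 -0.73  1.6  -0.08  1.63  1.84]
top 239 ((0.5040838718414307, 0.18545001745224), (0.07224076241254807, 0.01650952361524105), 0.9518128633499146)
side 76 ((0.5175848007202148, 0.19010378420352936), (0.011967959813773632, 0.047597818076610565), 79.06692504882812)
```

View pics/crop9.png

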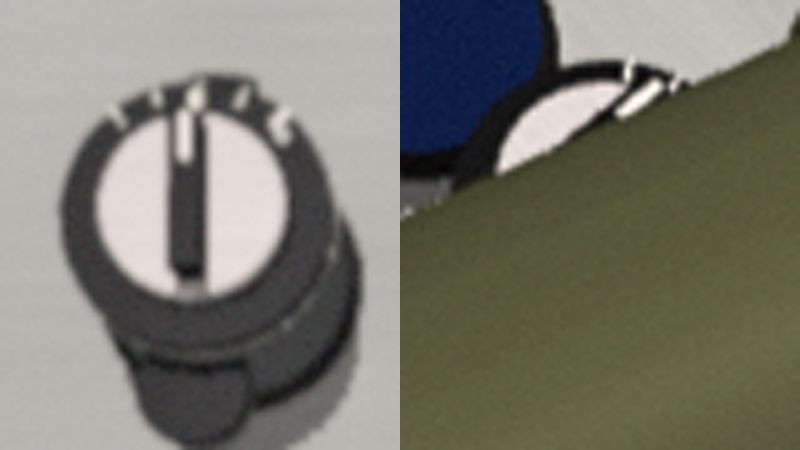

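View pics/side9.png

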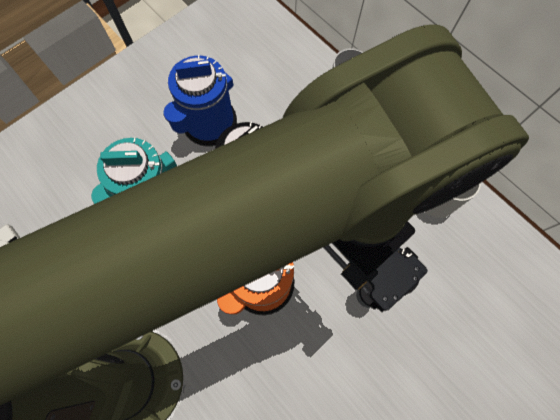

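The top crop shows the pointer at the second click mark (about (197,97)), counted from the broad stop mark at (283,120). The bar is free and the tool is away at z 0.35. Handing in.

```bash
python3 -c "
from bench import ctrl
print(ctrl.close_job())"
```

```text
the job is handed in; nothing more can be done
None
```

I turned the larger (dark-grey) grinder's ring clockwise to its stop, backed it off about 41°, let go, lifted clear and handed in at about 13.8 s.

- **At the stop:** the bar halted at about -40.5° while the tool went on to -44°. The torque about the turning axis rose by about 0.45 N m and the jaws were pried slightly open.
- **After release:** the top camera shows the bar at about +1° and the pointer on the second click mark, which puts the ring at about 0.71 to 0.72 rad.
- **Disagreements:**
  - The fingertips measured about 23 mm behind the TCP, not 14 mm ahead as described. My first close shut just above the bar, so I lowered about 31 mm more and gripped properly, with the jaws at 15.7 mm.
  - The final side view was mostly hidden by the arm, so its bar fit (79°) is not usable and the end angle rests on the top camera and the last wrist reading.
- **Smaller grinder and others:** I never lowered the tool near anything but the larger grinder. I did not re-measure the small pointer at the end.

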